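# Open the double-latched slide locker

### The job

We have parked, so open the slide locker on the bench: turn its red latch clear of the lid, lift the lid slightly until the safety catch stops it, and then feel under the raised front edge for the hidden yellow catch and push it in towards the back. Now swing the lid up until it stands wide open by itself, with the red latch still turned clear. Leave everything else on the bench where it stands.

Things in the scene. Friction and masses are not known exactly. Their poses are not given: they have to be found in the camera images.
- locker: White locker, grey deck on its right, fixed to the bench, its front turned to the robot's left. Origin: on the bench under the middle of the lidded part; x points to its back, y to its left, z up. Front wall: outside face at locker x = -75 mm, y -112 to +112 mm, bench to z = 118 mm. Deck: y -175 to -112 mm, top at z = 118, front flush with the wall. Rear face x = +85 mm.
- front (a point): Middle of the front wall's outside face (locker x = -75, y = 0), at z = 102.5 mm, the mid height of the hidden yellow catch paddle (18 mm wide along y, 27 mm tall, its face 11 mm in front of the wall). Where the paddle stands along the front is not known: its middle is within 60 mm of y = 0 either way. Sideways along the wall its edge is a firm stop. Axes as the locker's.
- handle (a point): Middle of the lid's handle: a round blue bar along locker y, 12 mm thick, 82 mm clear between two posts, its axis 35 mm above the lid's top face; 135 mm in front of and 45 mm above the hinge line (lid shut). It moves with the lid and can turn between the pads; with the lid open it is on the lid's far side.
- hinge (a point): Middle of the lid's hinge line, along locker y, at locker x = +80, y = 0, z = 120 mm. The lid is a white plate 10 mm thick (underside at z = 120 mm when shut), 224 mm wide, reaching 176 mm forward of the hinge. The hinge is stiff: the lid stays where it is left and takes about 6 N at the handle to lift.
- skirt (a point): Middle of the lower edge of the lid's front skirt, on its outer face; it moves with the lid. The skirt, 4 mm thick, hangs 31 mm below the lid's underside (lower edge at z = 89 mm shut, about 139 mm with the lid at 0.28 rad), its inside face 17 mm in front of the front wall. It covers the catch while the lid is shut; raised, the lid still overhangs it.
- lid (a joint): Angle of the lid, rad: 0 shut, grows as its front edge goes up and back, end stop at 1.5. With the red latch clear it lifts to about 0.28, where the safety catch stops it hard; with the catch pushed in it swings on.
- catch (a joint): How far the hidden safety catch is pushed in, m: 0 at rest, 0.009 fully in; the lid is free from about 0.007. Pushed towards the wall (locker +x) with about 3 to 6 N; it stays where it is pushed. A tool tilted about 45 degrees, pointing down and to the locker's back, reaches it under the raised skirt.
- latch (a joint): Angle of the red turn-bar latch, rad, counter-clockwise seen from above: near 0 (0 to 0.25 at the start) its tongue lies over the lid's right edge; from about 1.2 it is clear; end stop at 1.6. It turns on light friction (under 3 N at the peg) and stays where it is left.
- latch_peg (a point): Middle of the latch's upright round red peg, 16 mm thick, 42 mm tall (z 140 to 182 mm), 52 mm from the pivot. At latch angle 0 the peg is on the front side of the pivot; it swings towards the locker's right (-y).
- latch_pivot (a point): Point on the vertical axis on which the latch turns, at the peg's mid height; locker x = 0, y = -138 mm. Axes as the locker's.
- jar_c (a point): Bystander, to be left alone: amber glass specimen jar, orange cap, 56 mm wide, 85 mm tall, stands behind the locker. Its centre, half-way up.
- beaker_c (a point): Bystander, to be left alone: open clear glass beaker, 70 mm wide, 90 mm tall. Its centre, half-way up.
- tuberack_c (a point): Bystander, to be left alone: green tube rack, 50 x 120 mm, 82 mm tall with the capped tubes, stands behind the locker. Its centre, half-way up.
- dish_c (a point): Bystander, to be left alone: flat glass culture dish, 88 mm wide, 16 mm tall, lies in front of the locker. Its centre, half-way up.
- slidebox_c (a point): Bystander, to be left alone: closed blue slide box, 85 x 100 x 30 mm. Its centre, half-way up.
- tweezers_c (a point): Bystander, to be left alone: steel tweezers, 147 mm long, 4 mm thick, lie in front of the locker. Its centre, half-way up.
- timer_c (a point): Bystander, to be left alone: white bench timer, 50 x 65 x 22 mm. Its centre, half-way up.

How it is judged:
On the way, in this order (a step that is already met when the one before it is completed fails the run):
1. the red latch is turned clear of the lid (at least 1.2 rad) (value of joint latch above 1.2 rad), for 0.1 s.
2. the lid is raised against the safety catch (at least 0.15 rad), the catch not yet pushed (value of joint lid above 0.15 rad and value of joint catch below 0.004 m), for 0.2 s.
3. the hidden catch is pushed in (at least 5 mm) under the slightly raised lid (value of joint catch above 0.005 m and value of joint lid between 0.1 and 0.45 rad), for 0.1 s.
At the end, for the whole second after the job is handed in: The lid stands open by itself at 1.2 rad (about 70 degrees) or more, at rest, with the red latch still turned clear (1.0 rad or more) (value of joint lid between 1.2 and 1.6 rad and value of joint latch above 1 rad and velocity of joint lid between -0.05 and 0.05 rad/s); the robot touches nothing.
It fails at once if a bystander on the bench is pushed more than 25 mm from its place (distance of any of jar_c, beaker_c, tuberack_c, dish_c, slidebox_c, tweezers_c, timer_c from where it was at the start of the episode above 0.025 m).
It also fails if it takes over 72 s, if anything falls off the work surface, if the arm or the gripper's body presses on something with over 40 N, if the wrist force passes 120 N, or if a joint passes its speed limit or range.

### The arm

A 6-joint arm with a two-finger parallel gripper is mounted at the origin on the work surface. World frame = base frame: x ahead of the robot, y to its left, z up, the work surface at z = 0. Lengths are in m, angles in rad, forces in N, time in s.
With the tool pointing down it reaches from about 0.3 to 0.775 m from the base axis. Payload 14.6 kg.
Tool frame: the origin (TCP) lies at the very end of the fingers, on their centre line; the grasp point (between the pads) lies 19 mm behind it; z points along the fingers, y is the direction in which the jaws open and shut (so a half turn about z gives the same grasp; the last joint's range is limited). The gripper opens to 94 mm and grips with 3 to 60 N. Pads are 16 mm wide; open, the fingers measure 119 mm over their backs; the gripper's body (75 mm by 177 mm) begins 78 mm behind the grasp point.
Start: joints at [-1.302, 0.3, 1.521, -0, 1.321, -0.067], TCP at [0.181, -0.519, 0.205] pointing down, gripper open.
Joint ranges: [-3.03, 3.03], [-0.79, 2.21], [0.23, 2.52], [-1.04, 4.18], [0, 3.07], [-2.55, 2.55]. Speed limits (rad/s): [2.22, 2.22, 2.57, 3.14, 3.14, 3.14].

### API

Orientations are given as [roll, pitch, yaw] about the fixed x, y, z axes, in that order (R = Rz(yaw) Ry(pitch) Rx(roll)).
In Python, from station import ctrl, eyes gives the robot as it stands.
- The arm moves only by the tool jog_arm, never from a script. Its argument "moves" is a list of rows, each a list of 3 entries, a list of its own where there are three numbers: the shift along the world's x, y, z in mm, then the turn, a rotation vector about the world's x, y, z in units of 5 degrees (1.0 is 5 degrees), then the finger opening in mm, from 0 to 94. In form: [[[tx, ty, tz], [wx, wy, wz], jaw], ...]. A call has 1 to 5 rows; each row is the pose to reach, as a shift and turn from the pose commanded when the call began; what a row does not reach only later rows make up. A row lasts 1/12 s, in which the tool goes at most 41.7 mm and 7.16 degrees, less where a joint would pass 70% of its speed; a pose out of reach is approached as far as the arm can. A call with a gripper value outside its range is refused whole. The fingers move at their own pace and stop on an object; "squeeze" is the grip in N (left out, the last holds). Time passes only in rows, so rows that repeat a pose let the fingers close. It gives the time, the measured TCP pose, the force and the opening at its end, in the units of the state.
- ctrl.get_obs(): the state, without advancing time (a new reading comes with each control period).
- eyes.camera(name): name is "side" or "top"; returns a dict with "frame" (384x512x3 uint8, red, green, blue), "vertical_fov" (degrees; the focal length in pixels is half the picture's height over the tangent of half this angle, whatever the lens; pixels are square), "cx", "cy" (the principal point, pixels), "k1" (the pictures are not rectified: a ray, as slopes to the right and down, at radius r is drawn at 1 + k1 r^2 times it, then the intrinsics apply), "eye" and "attitude" of the camera in the world. Camera axes: x right, y down, z forward; pixel columns grow to the right and rows downward; lengths in m; the calibration is good to about 2 mm. A picture is of the moment at which its call begins. There is no depth.
- ctrl.hand_in(): hands the job in, once; it reports no verdict.
The state is a dict: "time_s": time; "qpos": joint angles; "joint_vel": joint speeds; "tau": joint torques, N m; "ee_pos": TCP position; "eef_rot": TCP orientation; "force": force on the tool from outside, world axes, zero at the start; "moment": the same for the moment, N m; "grip_width": finger opening in m.
Only numpy, scipy, OpenCV 4.12 (cv2) and the standard library are available. Lean on these libraries where they do the work, as an engineer would, in place of code of your own. Each camera call takes 0.05 s, during which the arm holds its last target.

## Working session

There is one attempt and no reset: what is moved stays moved. The work goes in short steps, Python scripts to look and compute and a tool call to move; the robot and the scene stay as the last step left them, time stands still between calls to the robot, and variables do not carry over. Pictures are saved under pics/ and viewed, and the job is handed in when it is done.

Besides the shell and the picture viewer there is one more tool, called after "Call:" by a JSON object that holds its "op" and its "data", one argument or row to a line. jog_arm: Moves the arm, as the interface text tells. Its arguments: {"type":"object","properties":{"moves":{"type":"array","items":{"type":"array"}},"squeeze":{"type":"number"}},"required":["moves"]}

```bash
ls; mkdir -p pics
python3 - <<'E'
from station import ctrl, eyes
import cv2
for n in("side","top"):
    c=eyes.camera(n); cv2.imwrite(f"pics/{n}0.png",c["frame"][:,:,::-1]); print({k:v for k,v in c.items() if k!="frame"})
print(ctrl.get_obs())
E
```

```text
pics
{'vertical_fov': 48.67407086544449, 'cx': 258.85827283874704, 'cy': 193.36873918895847, 'k1': 0.030033518473581673, 'eye': array([0.12296931, 0.97634257, 0.72544195]), 'attitude': array([-2.06244735,  0.00940496, -2.72451214])}
{'vertical_fov': 42.914190001199245, 'cx': 250.94271187419955, 'cy': 193.94492032616805, 'k1': -0.08472093949239669, 'eye': array([ 0.3818186 , -0.02312484,  1.36847745]), 'attitude': array([-2.99982883,  0.00884438, -1.54917131])}
{'time_s': 0.1, 'qpos': array([-1.30160269e+00,  3.00408330e-01,  1.52150581e+00, -1.16266199e-06,
        1.32069002e+00, -6.66179661e-02]), 'joint_vel': array([ 1.12719928e-03, -5.88989733e-04, -1.35751713e-04,  2.15108023e-04,
       -5.98888381e-05, -6.89009254e-04]), 'tau': array([ 1.34997339e-03, -5.32644582e+01, -3.53282332e+01,  7.09121092e-02,
        2.34559318e-02, -8.16697707e-05]), 'ee_pos': array([ 0.18117144, -0.51906296,  0.2049526 ]), 'eef_rot': array([-3.14058332e+00, -6.62109793e-05,  3.35811857e-01]), 'force': array([ 0.59656514, -0.26875967,  0.42353739]), 'moment': array([0.0206815 , 0.00523926, 0.02893368]), 'grip_width': 0.09396190402202667}
```

View pics/side0.png

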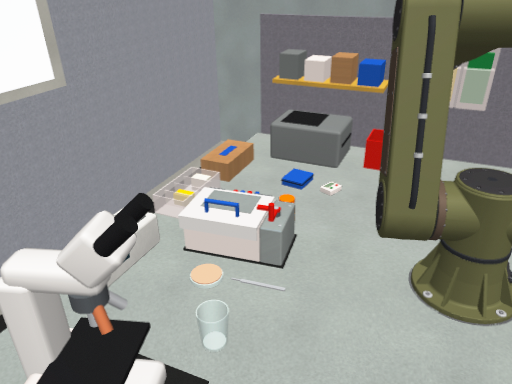

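View pics/top0.png

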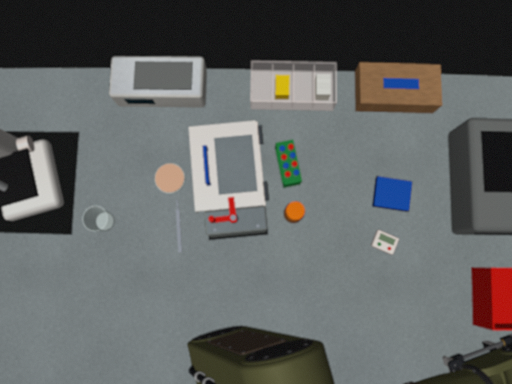

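```bash
cat > h.py <<'E'
import numpy as np, cv2
from scipy.spatial.transform import Rotation as Ro
from scipy.optimize import least_squares
def prep(c):
    f=192/np.tan(np.radians(c["vertical_fov"])/2)
    return f,c["cx"],c["cy"],c["k1"],np.array(c["eye"]),Ro.from_euler('xyz',c["attitude"]).as_matrix()
def proj(c,P):
    f,cx,cy,k1,e,R=prep(c)
    p=(np.atleast_2d(P)-e)@R; s=p[:,:2]/p[:,2:]
    r2=(s**2).sum(1,keepdims=True)
    return s*(1+k1*r2)*f+[cx,cy]
def l2w(q,P):
    P=np.atleast_2d(P); c,s=np.cos(q[2]),np.sin(q[2])
    return np.c_[q[0]+c*P[:,0]-s*P[:,1], q[1]+s*P[:,0]+c*P[:,1], P[:,2]]
E
python3 - <<'E'
import cv2
a=cv2.imread("pics/top0.png");cv2.imwrite("pics/top0z.png",cv2.resize(a[110:250,140:310],None,fx=4,fy=4,interpolation=2))
a=cv2.imread("pics/side0.png");cv2.imwrite("pics/side0z.png",cv2.resize(a[170:300,170:320],None,fx=4,fy=4,interpolation=2))
E
```

```text
(no output)
```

View pics/top0z.png

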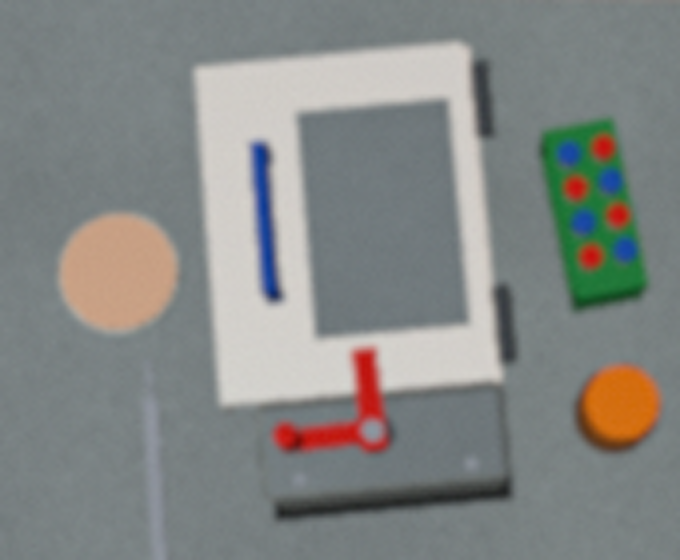

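View pics/side0z.png

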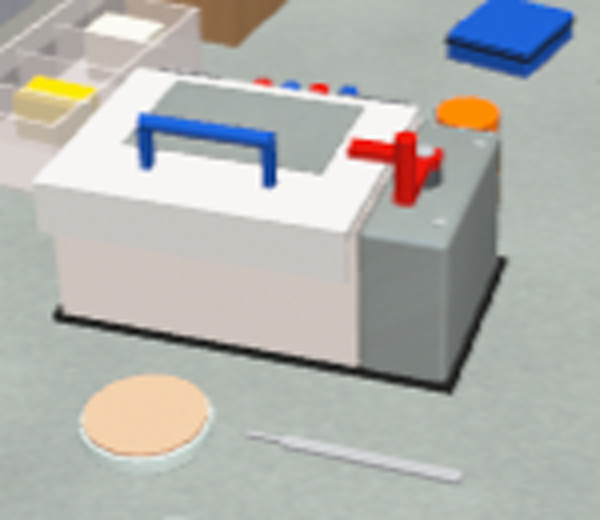

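```bash
cat > fit.py <<'E'
from station import ctrl, eyes
from h import *
cs=eyes.camera("side"); ct=eyes.camera("top")
T=[((-96,112,130),195,67),((-96,-112,130),220,406)]
S=[((-96,112,130),37,184),((-96,-112,130),348,233),((-96,-112,89),347,283),((-96,112,89),42,232),((-75,-175,118),447,247)]
def pts(L,ox,oy): return np.array([l[0] for l in L])/1000.,np.array([[ox+l[1]/4-.375,oy+l[2]/4-.375] for l in L])
PT,UT=pts(T,140,110);PS,US=pts(S,170,170)
res=lambda q:np.r_[(proj(ct,l2w(q,PT))-UT).ravel(),(proj(cs,l2w(q,PS))-US).ravel()]
for use in("both",):
    r=least_squares(res,[0.55,0.05,-1.5]);q=r.x;print(q,np.degrees(q[2]));print(r.fun.reshape(-1,2).round(1))
np.save("q.npy",q)
# latch angle: peg top z .182 px top, triangulate
for a in np.arange(0,.3,.05):
    p=[(0-.052*np.cos(a)),-.138-.052*np.sin(a),.182]
    P=l2w(q,p);print(a,(proj(ct,P)-[140,110]+.375)*4,(proj(cs,P)-[170,170]+.375)*4)
for n,c in(("top",ct),("side",cs)):
    print(n,(proj(c,l2w(q,[[0,-.138,.14],[-.055,-.041,.165],[-.055,.041,.165]]))-([140,110] if n=="top" else [170,170])+.375)*4)
E
python3 fit.py
```

```text
[ 0.63094589  0.05185431 -1.46256844] -83.79899875232859
[[ 0.1  0.8]
 [-0.3  0.7]
 [-0.8 -1.1]
 [-0.4 -0.4]
 [ 0.   0.2]
 [-0.6 -0.4]
 [ 0.5 -0.4]]
0.0 [[283.04832985 435.89248865]] [[404.45232786 134.81695539]]
0.05 [[283.47563476 440.11528034]] [[408.32740207 135.33864439]]
0.1 [[284.11446096 444.31150581]] [[412.25287473 135.76496431]]
0.15000000000000002 [[284.96339524 448.47064043]] [[416.2178161  136.09457808]]
0.2 [[286.02049489 452.5822342 ]] [[420.21114538 136.32644602]]
0.25 [[287.28329076 456.63593835]] [[424.22167118 136.45983095]]
top [[371.15225237 434.84109584]
 [269.14846768 284.77177215]
 [259.7119331  157.34644532]]
side [[425.46841588 152.32512708]
 [263.63816496 138.47419229]
 [150.66632001 121.31700744]]
```

```bash
cat >> h.py <<'E'
q=np.load("q.npy") if __import__("os").path.exists("q.npy") else None
def w2l(P):
    P=np.array(P); c,s=np.cos(q[2]),np.sin(q[2]); d=P-[q[0],q[1],0]
    return np.array([c*d[0]+s*d[1],-s*d[0]+c*d[1],P[2]])
def st():
    from station import ctrl
    o=ctrl.get_obs(); 
    print("t",o["time_s"],"locker mm",(w2l(o["ee_pos"])*1e3).round(1),"rpy",o["eef_rot"].round(3),"F",o["force"].round(1),"w",round(o["grip_width"]*1e3,1),"q",o["qpos"].round(2)); return o
def go(*L):
    o=st()
    for l in L: print(l,"delta mm",((l2w(q,np.array(l)/1e3)[0]-o["ee_pos"])*1e3).round(1))
E
python3 - <<'E'
from h import *
go((-52,-105,300),(-52,-112,152))
E
```

```text
t 0.2 locker mm [ 519.1 -508.8  205.1] rpy [-3.141 -0.     0.336] F [0.2 0.7 0.6] w 94.0 q [-1.3   0.3   1.52  0.    1.32 -0.07]
(-52, -105, 300) delta mm [339.8 611.4  94.9]
(-52, -112, 152) delta mm [332.8 610.6 -53.1]
```

Call:
{"op": "jog_arm", "data": {
  "moves": [
    [[10,20,40],[0,0,-0.5],40],
    [[30,50,80],[0,0,-1],20],
    [[50,85,95],[0,0,-1.5],0],
    [[70,120,95],[0,0,-2],0],
    [[92,155,95],[0,0,-2.6],0]
  ]
}}

```text
time_s: 0.62
ee_pos: [0.2669, -0.3741, 0.3015]
eef_rot: [3.139, -0.001, 0.106]
force: [1.6, -1.3, -0.2]
grip_width: 0.0639
```

Call:
{"op": "jog_arm", "data": {
  "moves": [
    [[18,35,0],[0,0,0],0],
    [[38,70,0],[0,0,0],0],
    [[57,105,0],[0,0,0],0],
    [[76,140,0],[0,0,0],0],
    [[96,175,0],[0,0,0],0]
  ]
}}

```text
time_s: 1.03
ee_pos: [0.3627, -0.1984, 0.3002]
eef_rot: [3.141, -0.0, 0.109]
force: [1.4, -0.3, -0.1]
grip_width: 0.0307
```

Call:
{"op": "jog_arm", "data": {
  "moves": [
    [[18,35,0],[0,0,0],0],
    [[38,70,0],[0,0,0],0],
    [[57,105,0],[0,0,0],0],
    [[76,140,0],[0,0,0],0],
    [[96,175,0],[0,0,0],0]
  ]
}}

```text
time_s: 1.45
ee_pos: [0.4589, -0.0232, 0.3001]
eef_rot: [3.141, -0.0, 0.109]
force: [0.3, -1.4, 0.8]
grip_width: 0.0005
```

```bash
python3 -c "
from h import *
go((-52,-105,300),(-52,-110,152))"
```

```text
t 1.45 locker mm [  56.1 -179.2  300.1] rpy [ 3.141 -0.     0.109] F [ 0.3 -1.4  0.8] w 0.5 q [-0.13  0.03  1.61 -0.    1.5   1.33]
(-52, -105, 300) delta mm [ 6.210e+01  1.155e+02 -1.000e-01]
(-52, -110, 152) delta mm [  57.1  114.9 -148.1]
```

Call:
{"op": "jog_arm", "data": {
  "moves": [
    [[20,36,0],[0,0,0],0],
    [[40,72,0],[0,0,0],0],
    [[57,105,0],[0,0,0],0],
    [[57,115,-20],[0,0,0],0],
    [[57,115,-50],[0,0,0],0]
  ]
}}

```text
time_s: 1.87
ee_pos: [0.5165, 0.0924, 0.2508]
eef_rot: [-3.141, -0.004, 0.112]
force: [0.6, -0.7, 0.1]
grip_width: 0.0008
```

Call:
{"op": "jog_arm", "data": {
  "moves": [
    [[0,0,-35],[0,0,0],0],
    [[0,0,-70],[0,0,0],0],
    [[0,0,-97],[0,0,0],0],
    [[0,0,-97],[0,0,0],0]
  ]
}}

```text
time_s: 2.2
ee_pos: [0.513, 0.0895, 0.1479]
eef_rot: [-3.142, 0.008, 0.109]
force: [-0.6, 0.7, -0.4]
grip_width: -0.0002
```

Run:
```python
from h import *
from station import eyes
for n,(x,y) in(("top",(140,110)),("side",(170,120))):
    a=eyes.camera(n)["frame"][y:y+150,x:x+180,::-1]; cv2.imwrite(f"pics/{n}1.png",cv2.resize(a,None,fx=3,fy=3,interpolation=2))
L=[]
for d in range(-22,66,11):
    r=np.radians(d); L.append((-56*np.cos(r),-138-56*np.sin(r),152))
L.append((-24,-188,152))
go(*[tuple(np.round(l)) for l in L])
```

```text
t 2.3 locker mm [ -50.1 -110.7  153.5] rpy [-3.142e+00  1.000e-03  1.090e-01] F [ 0.5 -0.6  0.8] w 0.2 q [0.1  0.29 1.66 0.   1.19 1.56]
(np.float64(-52.0), np.float64(-117.0), np.float64(152.0)) delta mm [-6.5  1.2 -1.5]
(np.float64(-55.0), np.float64(-127.0), np.float64(152.0)) delta mm [-16.8   3.1  -1.5]
(np.float64(-56.0), np.float64(-138.0), np.float64(152.0)) delta mm [-27.8   2.9  -1.5]
(np.float64(-55.0), np.float64(-149.0), np.float64(152.0)) delta mm [-38.6   0.7  -1.5]
(np.float64(-52.0), np.float64(-159.0), np.float64(152.0)) delta mm [-48.2  -3.3  -1.5]
(np.float64(-47.0), np.float64(-168.0), np.float64(152.0)) delta mm [-56.6  -9.3  -1.5]
(np.float64(-40.0), np.float64(-177.0), np.float64(152.0)) delta mm [-64.8 -17.2  -1.5]
(np.float64(-32.0), np.float64(-184.0), np.float64(152.0)) delta mm [-70.9 -25.9  -1.5]
(np.int64(-24), np.int64(-188), np.int64(152)) delta mm [-74.  -34.3  -1.5]
```

View pics/top1.png

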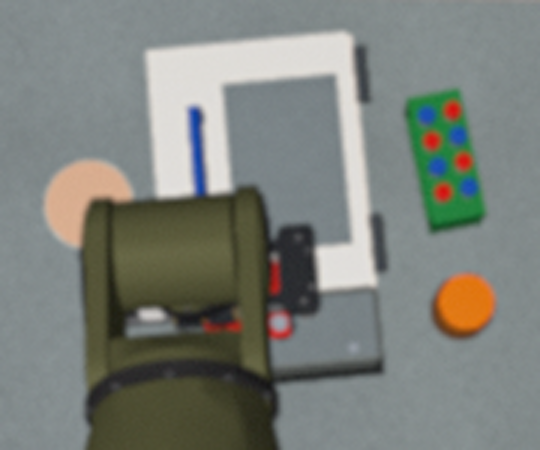

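View pics/side1.png

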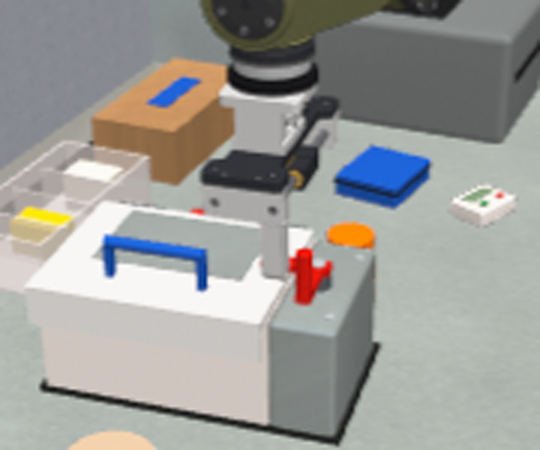

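The side view shows the closed fingers (270,250) just left of the red peg (303,275), ready to push. I'll push along the arc.

Call:
{"op": "jog_arm", "data": {
  "moves": [
    [[-6,1,0],[0,0,0],0],
    [[-12,2,0],[0,0,0],0],
    [[-17,3,0],[0,0,0],0],
    [[-23,3,0],[0,0,0],0],
    [[-28,3,0],[0,0,0],0]
  ]
}}

```text
time_s: 2.72
ee_pos: [0.4873, 0.0927, 0.1539]
eef_rot: [3.141, -0.002, 0.109]
force: [3.0, -1.9, 0.6]
grip_width: 0.0005
```

Call:
{"op": "jog_arm", "data": {
  "moves": [
    [[-6,-1,0],[0,0,0],0],
    [[-11,-2,0],[0,0,0],0],
    [[-16,-4,0],[0,0,0],0],
    [[-20,-6,0],[0,0,0],0],
    [[-29,-12,0],[0,0,0],0]
  ]
}}

```text
time_s: 3.13
ee_pos: [0.4582, 0.081, 0.1529]
eef_rot: [-3.141, 0.0, 0.109]
force: [2.7, 1.2, 0.1]
grip_width: 0.0004
```

Call:
{"op": "jog_arm", "data": {
  "moves": [
    [[-4,-4,0],[0,0,0],0],
    [[-8,-8,0],[0,0,0],0],
    [[-14,-17,0],[0,0,0],0],
    [[-17,-25,0],[0,0,0],0],
    [[-17,-25,0],[0,0,0],0]
  ]
}}

```text
time_s: 3.55
ee_pos: [0.4408, 0.0544, 0.153]
eef_rot: [3.141, 0.001, 0.108]
force: [0.4, -0.3, -0.0]
grip_width: 0.0003
```

Run:
```python
from h import *
from station import eyes
for n,(x,y) in(("top",(140,110)),("side",(170,120))):
    a=eyes.camera(n)["frame"][y:y+150,x:x+180,::-1]; cv2.imwrite(f"pics/{n}2.png",cv2.resize(a,None,fx=3,fy=3,interpolation=2))
go((-24,-188,152))
```

```text
t 3.65 locker mm [ -23.8 -188.1  153. ] rpy [3.141 0.    0.108] F [-0.7 -0.1  0.5] w 0.1 q [ 0.04  0.12  1.87 -0.    1.15  1.51]
(-24, -188, 152) delta mm [ 0.1  0.2 -1. ]
```

View pics/side2.png

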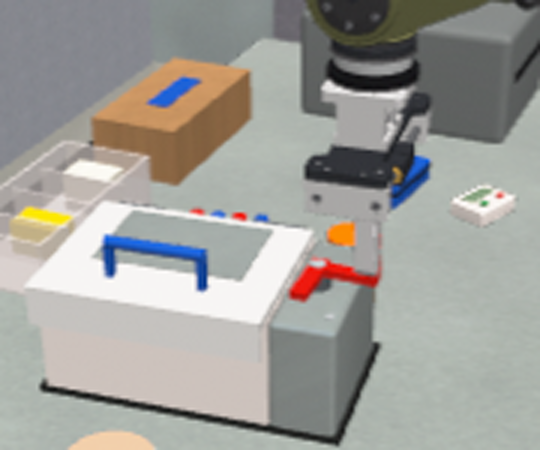

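Run:
```python
from h import *
go((-34,-188,152),(-34,-188,240),(-55,0,240),(-55,0,146))
```

```text
t 3.65 locker mm [ -23.8 -188.1  153. ] rpy [3.141 0.    0.108] F [-0.7 -0.1  0.5] w 0.1 q [ 0.04  0.12  1.87 -0.    1.15  1.51]
(-34, -188, 152) delta mm [-1.  10.2 -1. ]
(-34, -188, 240) delta mm [-1.  10.2 87. ]
(-55, 0, 240) delta mm [183.6  51.3  87. ]
(-55, 0, 146) delta mm [183.6  51.3  -7. ]
```

Call:
{"op": "jog_arm", "data": {
  "moves": [
    [[-1,10,0],[0,0,0],0],
    [[-1,10,35],[0,0,0],0],
    [[-1,10,70],[0,0,0],10],
    [[20,15,87],[0,0,0],50],
    [[58,25,87],[0,0,0],50]
  ]
}}

```text
time_s: 4.07
ee_pos: [0.5002, 0.0816, 0.2452]
eef_rot: [3.141, -0.008, 0.109]
force: [0.5, 0.2, 1.7]
grip_width: 0.0169
```

Call:
{"op": "jog_arm", "data": {
  "moves": [
    [[35,7,0],[0,0,0],50],
    [[70,14,0],[0,0,0],50],
    [[105,22,0],[0,0,0],50],
    [[125,26,-10],[0,0,0],50],
    [[125,26,-15],[0,0,0],50]
  ]
}}

```text
time_s: 4.48
ee_pos: [0.6265, 0.1083, 0.2222]
eef_rot: [-3.142, 0.002, 0.11]
force: [0.1, 0.6, -1.5]
grip_width: 0.0491
```

Run:
```python
from h import *
from station import eyes
for n,(x,y) in(("top",(140,110)),("side",(170,120))):
    a=eyes.camera(n)["frame"][y:y+150,x:x+180,::-1]; cv2.imwrite(f"pics/{n}3.png",cv2.resize(a,None,fx=3,fy=3,interpolation=2))
go((-55,0,146))
```

```text
t 4.5833 locker mm [-56.1  -1.  222.9] rpy [3.142e+00 3.000e-03 1.090e-01] F [-0.7 -0.8  1.7] w 50.1 q [ 0.11  0.48  1.23 -0.    1.43  1.57]
(-55, 0, 146) delta mm [  1.1  -1.  -76.9]
```

View pics/side3.png

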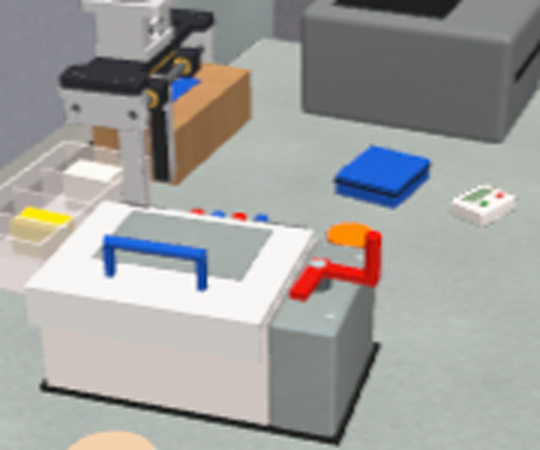

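View pics/top3.png

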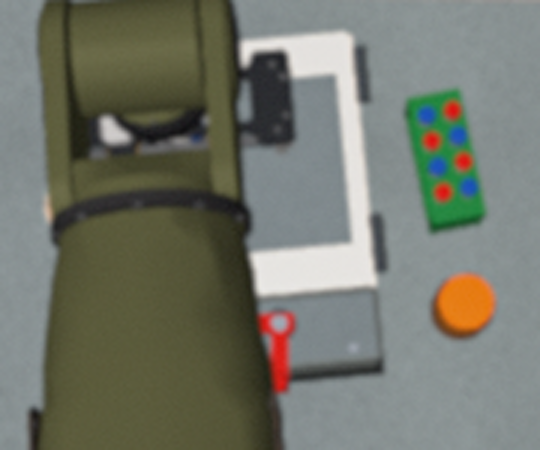

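The red latch now stands about 1.5 rad, its peg at top-view (281,385) below the pivot (281,323). The fingers straddle the handle, so I'll descend and grip.

Call:
{"op": "jog_arm", "data": {
  "moves": [
    [[1,-1,-30],[0,0,0],50],
    [[1,-1,-60],[0,0,0],50],
    [[1,-1,-77],[0,0,0],50],
    [[1,-1,-77],[0,0,0],20],
    [[1,-1,-77],[0,0,0],5]
  ],
  "squeeze": 20
}}

```text
time_s: 5.0
ee_pos: [0.6249, 0.106, 0.1489]
eef_rot: [3.142, 0.0, 0.109]
force: [0.4, -1.1, 0.2]
grip_width: 0.0398
```

Call:
{"op": "jog_arm", "data": {
  "moves": [
    [[0,0,0],[0,0,0],5],
    [[0,0,0],[0,0,0],5],
    [[0,0,0],[0,0,0],5]
  ]
}}

```text
time_s: 5.25
ee_pos: [0.6259, 0.1058, 0.1497]
eef_rot: [3.142, -0.002, 0.109]
force: [-0.1, 0.4, -0.7]
grip_width: 0.0201
```

Run:
```python
from h import *
L=[]
for th in (.05,.1,.15,.2,.24,.26):
    a=np.arctan2(45,135)+th; r=np.hypot(45,135); L.append((80-r*np.cos(a),0,120+r*np.sin(a)-19))
go(*[tuple(float(round(x,1)) for x in l) for l in L])
```

```text
t 5.25 locker mm [-54.2   0.8 149.7] rpy [ 3.142e+00 -2.000e-03  1.090e-01] F [-0.1  0.4 -0.7] w 20.1 q [ 0.11  0.53  1.33 -0.    1.28  1.57]
(-52.6, 0.0, 152.7) delta mm [-0.6 -1.6  3. ]
(-49.8, 0.0, 159.3) delta mm [-0.3 -4.4  9.6]
(-46.8, 0.0, 165.7) delta mm [ 0.  -7.4 16. ]
(-43.4, 0.0, 171.9) delta mm [  0.4 -10.8  22.2]
(-40.4, 0.0, 176.8) delta mm [  0.7 -13.8  27.1]
(-38.9, 0.0, 179.2) delta mm [  0.9 -15.3  29.5]
```

Call:
{"op": "jog_arm", "data": {
  "moves": [
    [[0,0,-2],[0,0,0],5],
    [[0,0,-2],[0,0,0],5],
    [[0,0,-2],[0,0,0],5],
    [[0,0,-2],[0,0,0],5]
  ]
}}

```text
time_s: 5.58
ee_pos: [0.6257, 0.106, 0.1468]
eef_rot: [-3.141, -0.001, 0.109]
force: [-0.1, 2.0, 5.9]
grip_width: 0.0107
```

Call:
{"op": "jog_arm", "data": {
  "moves": [
    [[0,-1,4],[0,0,0],5],
    [[0,-3,8],[0,0,0],5],
    [[0,-5,12],[0,0,0],5],
    [[0,-7,16],[0,0,0],5],
    [[0,-9,20],[0,0,0],5]
  ]
}}

```text
time_s: 6.0
ee_pos: [0.6263, 0.0982, 0.1663]
eef_rot: [-3.139, -0.003, 0.11]
force: [11.2, 11.4, -2.2]
grip_width: 0.0113
```

Call:
{"op": "jog_arm", "data": {
  "moves": [
    [[0,-1,2],[0,0,0],5],
    [[0,-2,4],[0,0,0],5],
    [[0,-3,6],[0,0,0],5],
    [[0,-4,8],[0,0,0],5],
    [[0,-4,8],[0,0,0],5]
  ]
}}

```text
time_s: 6.42
ee_pos: [0.6268, 0.0938, 0.1748]
eef_rot: [-3.14, -0.004, 0.109]
force: [11.8, 8.4, -0.3]
grip_width: 0.0111
```

```bash
cat > look.py <<'E'
from h import *
from station import eyes
import sys
k=sys.argv[1]
for n,(x,y) in(("top",(140,110)),("side",(170,120))):
    a=eyes.camera(n)["frame"][y:y+150,x:x+180,::-1]; cv2.imwrite(f"pics/{n}{k}.png",cv2.resize(a,None,fx=4,fy=4,interpolation=2))
st()
E
python3 look.py 4
```

```text
t 6.5167 locker mm [-42.2   0.4 174.8] rpy [-3.14  -0.005  0.109] F [10.3  7.5  0.4] w 11.2 q [0.09 0.51 1.3  0.   1.33 1.55]
```

View pics/side4.png

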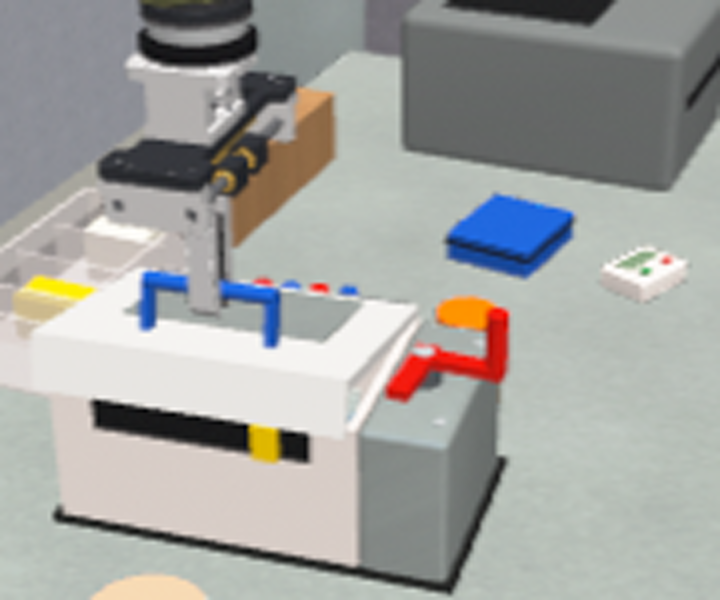

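The lid is up about 0.22 rad. The yellow paddle shows in the side view at (265,444), right of the middle. I'll raise a bit more and compute its y.

Call:
{"op": "jog_arm", "data": {
  "moves": [
    [[-1,-2,3],[0,0,0],5],
    [[-1,-3,5],[0,0,0],5],
    [[-1,-3,5],[0,0,0],5]
  ]
}}

```text
time_s: 6.77
ee_pos: [0.6262, 0.0906, 0.18]
eef_rot: [-3.14, -0.006, 0.109]
force: [12.7, 6.9, 1.4]
grip_width: 0.0115
```

```bash
python3 look.py 5
python3 - <<'E'
from h import *
from station import eyes
c=eyes.camera("side")
a=c["frame"].astype(int); m=(a[:,:,0]>150)&(a[:,:,1]>120)&(a[:,:,2]<90); m[:,:200]=0; m[:200]=0; m[:,290:]=0
v,u=np.nonzero(m); print(u.min(),u.max(),v.min(),v.max(),u.mean(),v.mean(),len(u))
for y in range(-50,0,5):
    P=l2w(q,[[-.086,y/1e3,.089],[-.086,y/1e3,.11],[-.086,y/1e3,.116]]); print(y,proj(c,P).round(1).tolist())
E
```

```text
t 6.8667 locker mm [-39.   -0.6 180. ] rpy [-3.14  -0.006  0.109] F [12.7  7.3  0.7] w 11.2 q [0.09 0.5  1.3  0.   1.33 1.55]
232 289 200 235 245.5185185185185 224.0493827160494 81
-50 [[235.6, 234.8], [235.4, 228.2], [235.3, 226.3]]
-45 [[233.9, 234.5], [233.6, 227.9], [233.5, 226.0]]
-40 [[232.1, 234.2], [231.8, 227.6], [231.8, 225.7]]
-35 [[230.4, 233.9], [230.1, 227.3], [230.0, 225.4]]
-30 [[228.7, 233.6], [228.4, 227.0], [228.3, 225.1]]
-25 [[227.0, 233.3], [226.6, 226.7], [226.5, 224.8]]
-20 [[225.2, 233.0], [224.9, 226.4], [224.8, 224.5]]
-15 [[223.5, 232.7], [223.1, 226.1], [223.0, 224.2]]
-10 [[221.8, 232.4], [221.4, 225.8], [221.3, 223.9]]
-5 [[220.1, 232.1], [219.7, 225.5], [219.6, 223.7]]
```

View pics/side5.png

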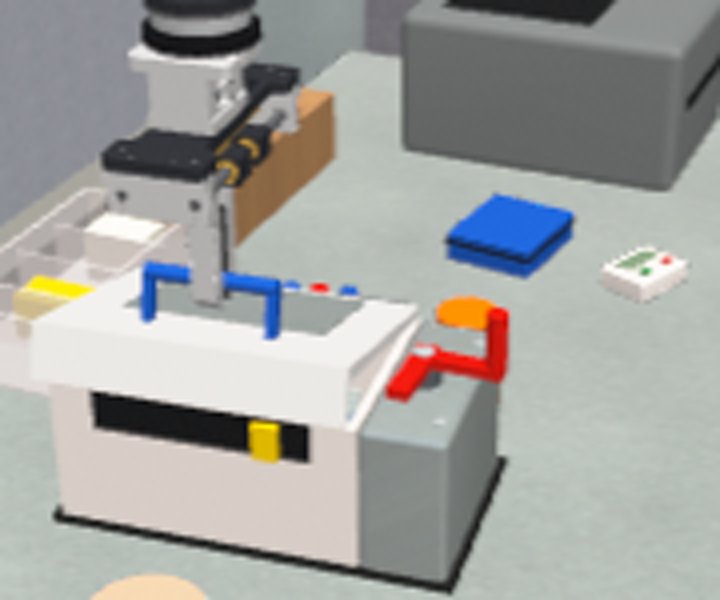

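Call:
{"op": "jog_arm", "data": {
  "moves": [
    [[0,0,0],[0,0,0],28],
    [[0,0,0],[0,0,0],28],
    [[0,0,0],[0,0,0],28],
    [[0,0,25],[0,0,0],28],
    [[0,0,60],[0,0,0],28]
  ]
}}

```text
time_s: 7.33
ee_pos: [0.6231, 0.0893, 0.2364]
eef_rot: [3.142, 0.007, 0.109]
force: [0.6, -0.1, 0.4]
grip_width: 0.0279
```

Call:
{"op": "jog_arm", "data": {
  "moves": [
    [[0,20,35],[0,0,1],0],
    [[-10,45,60],[0,0,2.4],0],
    [[-20,75,70],[0,0,3.8],0],
    [[-30,105,70],[0,0,5.2],0],
    [[-35,130,70],[0,0,6.6],0]
  ]
}}

```text
time_s: 7.75
ee_pos: [0.5885, 0.2213, 0.31]
eef_rot: [3.141, -0.001, 0.691]
force: [0.9, -0.1, -0.2]
grip_width: 0.0006
```

```bash
python3 look.py 6;python3 -c "
from h import *
from scipy.spatial.transform import Rotation as Ro
o=st()
go((-170,-51,300),(-170,-51,130),(-130,-51,97))
R=Ro.from_euler('xyz',o['eef_rot'])
yl=np.array([-np.sin(q[2]),np.cos(q[2]),0])
Rd=Ro.from_rotvec(-np.pi/4*yl)*Ro.from_euler('xyz',[np.pi,0,q[2]+np.pi])
print(np.degrees((Rd*R.inv()).as_rotvec())/5)
"
```

```text
t 7.85 locker mm [-174.5  -24.   308.9] rpy [-3.141  0.     0.693] F [ 1.   0.5 -0.5] w 0.5 q [0.3  0.44 1.1  0.   1.6  1.18]
t 7.85 locker mm [-174.5  -24.   308.9] rpy [-3.141  0.     0.693] F [ 1.   0.5 -0.5] w 0.5 q [0.3  0.44 1.1  0.   1.6  1.18]
t 7.85 locker mm [-174.5  -24.   308.9] rpy [-3.141  0.     0.693] F [ 1.   0.5 -0.5] w 0.5 q [0.3  0.44 1.1  0.   1.6  1.18]
(-170, -51, 300) delta mm [-26.4  -7.4  -8.9]
(-170, -51, 130) delta mm [ -26.4   -7.4 -178.9]
(-130, -51, 97) delta mm [ -22.1  -47.1 -211.9]
[-8.67244556  3.50638275 10.69696601]
```

View pics/side6.png

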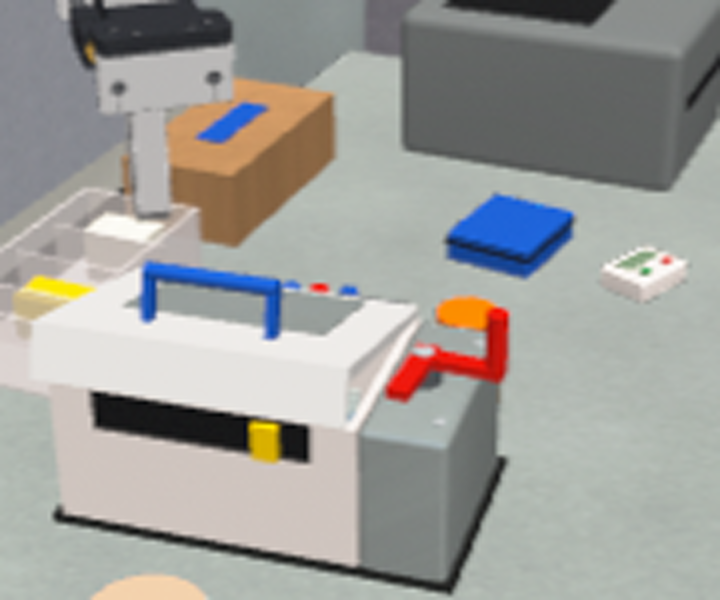

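Lid stays up on its own, with the paddle clear at (265,441). Now turning the tool.

Call:
{"op": "jog_arm", "data": {
  "moves": [
    [[-5,0,0],[-0.87,0.35,1.07],0],
    [[-5,0,0],[-1.73,0.7,2.14],0],
    [[-10,0,0],[-2.6,1.05,3.21],0],
    [[-13,0,0],[-3.47,1.4,4.28],0],
    [[-13,0,0],[-4.33,1.75,5.35],0]
  ]
}}

```text
time_s: 8.27
ee_pos: [0.5765, 0.2189, 0.3091]
eef_rot: [3.03, 0.393, 1.138]
force: [-0.8, -0.5, 0.2]
grip_width: 0.0003
```

Call:
{"op": "jog_arm", "data": {
  "moves": [
    [[-5,0,0],[-0.87,0.35,1.07],0],
    [[-5,0,0],[-1.73,0.7,2.14],0],
    [[-10,0,0],[-2.6,1.05,3.21],0],
    [[-13,0,0],[-3.47,1.4,4.28],0],
    [[-13,0,0],[-4.33,1.75,5.35],0]
  ]
}}

```text
time_s: 8.68
ee_pos: [0.5634, 0.2192, 0.3089]
eef_rot: [3.136, 0.788, 1.672]
force: [-0.6, -0.7, 0.3]
grip_width: 0.0003
```

```bash
cat > rt.py <<'E'
from h import *
o=st()
go((-170,-51,300),(-170,-51,130),(-130,-51,97))
R=Ro.from_euler('xyz',o['eef_rot'])
yl=np.array([-np.sin(q[2]),np.cos(q[2]),0])
Rd=Ro.from_rotvec(-np.pi/4*yl)*Ro.from_euler('xyz',[np.pi,0,q[2]+np.pi])
print(np.degrees((Rd*R.inv()).as_rotvec())/5)
from station import eyes
for n in("side","top"): cv2.imwrite(f"pics/{n}7.png",eyes.camera(n)["frame"][:,:,::-1])
E
python3 rt.py
```

```text
t 8.6833 locker mm [-173.6  -49.   308.9] rpy [3.136 0.788 1.672] F [-0.6 -0.7  0.3] w 0.3 q [ 0.59  0.59  1.06 -0.71  1.85  0.41]
t 8.6833 locker mm [-173.6  -49.   308.9] rpy [3.136 0.788 1.672] F [-0.6 -0.7  0.3] w 0.3 q [ 0.59  0.59  1.06 -0.71  1.85  0.41]
(-170, -51, 300) delta mm [-1.6 -3.8 -8.9]
(-170, -51, 130) delta mm [  -1.6   -3.8 -178.9]
(-130, -51, 97) delta mm [   2.8  -43.6 -211.9]
[0.02583809 0.05205934 0.03047591]
```

View pics/side7.png

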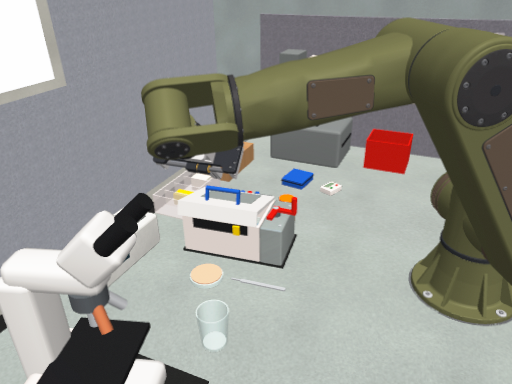

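View pics/top7.png

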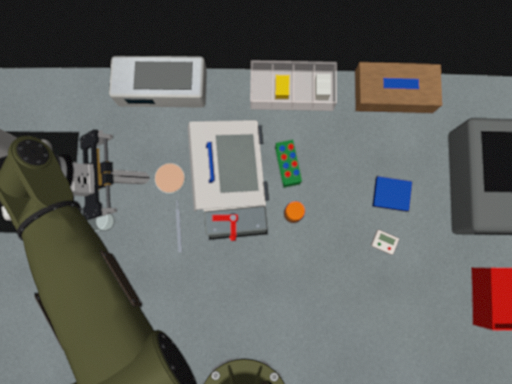

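Run:
```python
import cv2
a=cv2.imread("pics/top0.png")[100:250,0:130];b=cv2.imread("pics/side0.png")[180:384,0:220]
cv2.imwrite("pics/m1.png",cv2.resize(a,None,fx=4,fy=4,interpolation=2));cv2.imwrite("pics/m2.png",cv2.resize(b,None,fx=2.9,fy=2.9,interpolation=2))
```

View pics/m1.png

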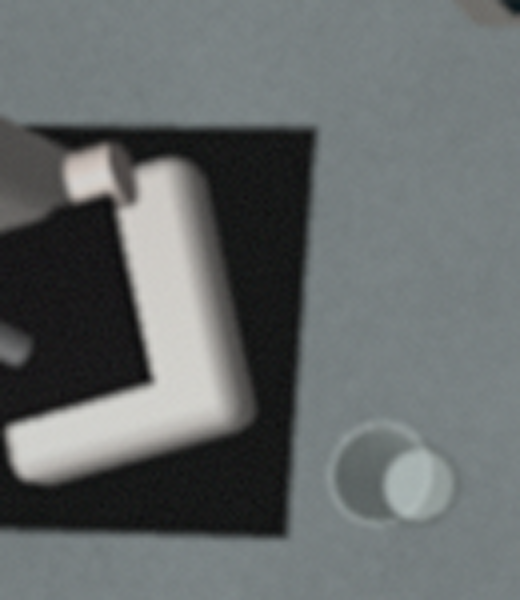

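View pics/m2.png

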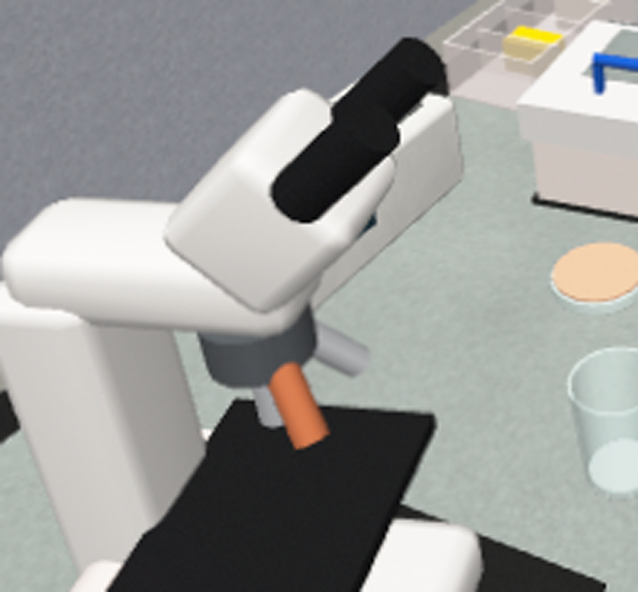

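Call:
{"op": "jog_arm", "data": {
  "moves": [
    [[-2,-4,-35],[0,0,0],0],
    [[-2,-4,-70],[0,0,0],0],
    [[-2,-4,-105],[0,0,0],0],
    [[-2,-4,-140],[0,0,0],0],
    [[-2,-4,-170],[0,0,0],0]
  ]
}}

```text
time_s: 9.2
ee_pos: [0.5614, 0.2145, 0.137]
eef_rot: [3.13, 0.781, 1.659]
force: [1.1, 0.4, -0.4]
grip_width: 0.0008
```

```bash
python3 -c "
from h import *
from station import eyes
go((-130,-51,97),(-92,-51,97),(-80,-51,97))
for n in('side','top'): cv2.imwrite(f'pics/{n}8.png',eyes.camera(n)['frame'][:,:,::-1])
"
```

```text
t 9.2 locker mm [-169.2  -51.5  137. ] rpy [3.13  0.781 1.659] F [ 1.1  0.4 -0.4] w 0.8 q [ 0.59  0.72  1.25 -0.67  1.6   0.63]
(-130, -51, 97) delta mm [  4.8 -39.  -40. ]
(-92, -51, 97) delta mm [  8.9 -76.7 -40. ]
(-80, -51, 97) delta mm [ 10.2 -88.7 -40. ]
```

View pics/side8.png

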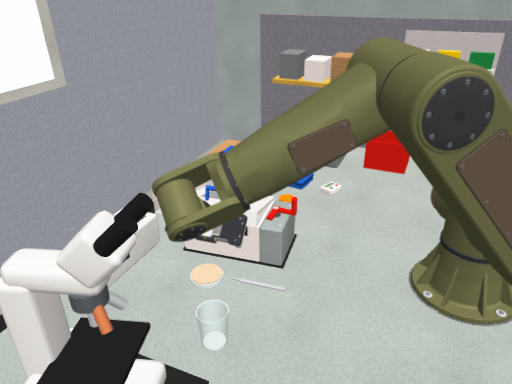

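Call:
{"op": "jog_arm", "data": {
  "moves": [
    [[3,-20,-20],[0,0,0],0],
    [[5,-39,-40],[0,0,0],0],
    [[7,-55,-40],[0,0,0],0],
    [[8,-65,-40],[0,0,0],0],
    [[8,-65,-40],[0,0,0],0]
  ]
}}

```text
time_s: 9.72
ee_pos: [0.5705, 0.149, 0.1015]
eef_rot: [3.128, 0.783, 1.661]
force: [0.3, 0.4, 0.7]
grip_width: 0.0004
```

```bash
python3 -c "
from h import *
go((-92,-51,97),(-80,-51,97))
"
```

```text
t 9.7167 locker mm [-103.1  -49.6  101.5] rpy [3.128 0.783 1.661] F [0.3 0.4 0.7] w 0.4 q [ 0.5   0.7   1.38 -0.72  1.46  0.63]
(-92, -51, 97) delta mm [ -0.2 -11.2  -4.5]
(-80, -51, 97) delta mm [  1.1 -23.1  -4.5]
```

Call:
{"op": "jog_arm", "data": {
  "moves": [
    [[0,-3,-3],[0,0,0],0],
    [[0,-6,-4],[0,0,0],0],
    [[0,-9,-4],[0,0,0],0],
    [[0,-12,-4],[0,0,0],0],
    [[0,-12,-4],[0,0,0],0]
  ]
}}

```text
time_s: 10.13
ee_pos: [0.5695, 0.1386, 0.0952]
eef_rot: [3.133, 0.784, 1.668]
force: [0.4, -0.8, 0.0]
grip_width: 0.0005
```

Call:
{"op": "jog_arm", "data": {
  "moves": [
    [[0,-2,0],[0,0,0],0],
    [[0,-4,0],[0,0,0],0],
    [[0,-5,0],[0,0,0],0],
    [[0,-5,0],[0,0,0],0]
  ]
}}

```text
time_s: 10.47
ee_pos: [0.5696, 0.1338, 0.0951]
eef_rot: [3.132, 0.783, 1.667]
force: [1.6, 2.4, 1.1]
grip_width: 0.0006
```

```bash
python3 -c "
from h import *
st()
"
```

```text
t 10.4667 locker mm [-88.1 -52.1  95.1] rpy [3.132 0.783 1.667] F [1.6 2.4 1.1] w 0.6 q [ 0.48  0.69  1.41 -0.73  1.43  0.63]
```

Call:
{"op": "jog_arm", "data": {
  "moves": [
    [[0,-2,0],[0,0,0],0],
    [[0,-4,0],[0,0,0],0],
    [[0,-4,0],[0,0,0],0]
  ]
}}

```text
time_s: 10.72
ee_pos: [0.5695, 0.1295, 0.0951]
eef_rot: [3.133, 0.784, 1.667]
force: [1.1, 3.1, 0.6]
grip_width: 0.0006
```

Call:
{"op": "jog_arm", "data": {
  "moves": [
    [[0,-2,0],[0,0,0],0],
    [[0,-3,0],[0,0,0],0],
    [[0,-3,0],[0,0,0],0]
  ]
}}

```text
time_s: 10.97
ee_pos: [0.5696, 0.1272, 0.0951]
eef_rot: [3.132, 0.782, 1.668]
force: [2.5, 8.9, 0.4]
grip_width: 0.001
```

Call:
{"op": "jog_arm", "data": {
  "moves": [
    [[0,-2,0],[0,0,0],0],
    [[0,-2,0],[0,0,0],0]
  ]
}}

```text
time_s: 11.13
ee_pos: [0.5698, 0.1266, 0.0952]
eef_rot: [3.13, 0.78, 1.668]
force: [1.2, 18.1, 1.5]
grip_width: 0.0009
```

Call:
{"op": "jog_arm", "data": {
  "moves": [
    [[0,10,0],[0,0,0],0],
    [[-2,35,0],[0,0,0],0],
    [[-5,65,20],[0,0,0],0],
    [[-5,80,55],[0,0,0],0],
    [[-5,85,95],[0,0,0],0]
  ]
}}

```text
time_s: 11.55
ee_pos: [0.5632, 0.2114, 0.1892]
eef_rot: [3.14, 0.786, 1.674]
force: [0.5, -0.5, -0.1]
grip_width: 0.0005
```

Call:
{"op": "jog_arm", "data": {
  "moves": [
    [[0,0,35],[0.87,-0.35,-1.07],0],
    [[0,0,70],[1.73,-0.7,-2.14],0],
    [[0,0,90],[2.6,-1.05,-3.21],0],
    [[0,0,110],[3.47,-1.4,-4.28],0],
    [[0,0,110],[4.33,-1.75,-5.35],0]
  ]
}}

```text
time_s: 11.97
ee_pos: [0.5649, 0.2098, 0.3044]
eef_rot: [3.027, 0.381, 1.13]
force: [1.2, 0.7, 0.1]
grip_width: 0.0004
```

```bash
python3 look.py 9
```

```text
t 12.0667 locker mm [-162.5  -48.8  301.8] rpy [3.028 0.386 1.131] F [-0.1  0.7 -0. ] w 0.4 q [ 0.44  0.52  1.05 -0.34  1.79  0.82]
```

View pics/side9.png

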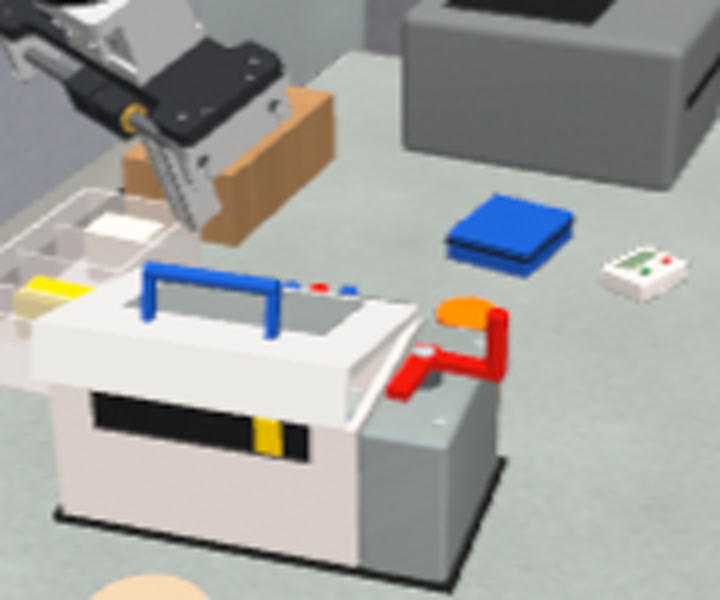

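The paddle has moved in: it's now at (268,436) and flush with the slot. Back to the handle.

```bash
python3 -c "
from h import *
o=st()
R=Ro.from_euler('xyz',o['eef_rot'])
Rd=Ro.from_euler('xyz',[np.pi,0,0.108])
print(np.degrees((Rd*R.inv()).as_rotvec())/5)
go((-39,0,240),(-39,0,180))"
```

```text
t 12.0667 locker mm [-162.5  -48.8  301.8] rpy [3.028 0.386 1.131] F [-0.1  0.7 -0. ] w 0.4 q [ 0.44  0.52  1.05 -0.34  1.79  0.82]
[  3.77383853  -2.98217923 -11.80625917]
t 12.0667 locker mm [-162.5  -48.8  301.8] rpy [3.028 0.386 1.131] F [-0.1  0.7 -0. ] w 0.4 q [ 0.44  0.52  1.05 -0.34  1.79  0.82]
(-39, 0, 240) delta mm [  61.8 -117.5  -61.8]
(-39, 0, 180) delta mm [  61.8 -117.5 -121.8]
```

Call:
{"op": "jog_arm", "data": {
  "moves": [
    [[0,0,0],[0.38,-0.3,-1.18],20],
    [[0,-10,0],[0.75,-0.6,-2.36],40],
    [[10,-20,0],[1.13,-0.9,-3.54],40],
    [[20,-35,0],[1.5,-1.2,-4.72],40],
    [[30,-50,0],[1.89,-1.5,-5.9],40]
  ]
}}

```text
time_s: 12.48
ee_pos: [0.5942, 0.1594, 0.2981]
eef_rot: [3.035, 0.185, 0.621]
force: [0.4, 0.7, 0.1]
grip_width: 0.0302
```

Call:
{"op": "jog_arm", "data": {
  "moves": [
    [[5,-10,0],[0.38,-0.3,-1.18],40],
    [[10,-25,0],[0.75,-0.6,-2.36],40],
    [[20,-45,-10],[1.13,-0.9,-3.54],40],
    [[32,-67,-20],[1.5,-1.2,-4.72],40],
    [[32,-67,-40],[1.89,-1.5,-5.9],40]
  ]
}}

```text
time_s: 12.9
ee_pos: [0.6274, 0.0894, 0.2589]
eef_rot: [3.139, 0.002, 0.11]
force: [1.1, 0.1, -1.3]
grip_width: 0.0401
```

```bash
python3 -c "
from h import *
o=st()
R=Ro.from_euler('xyz',o['eef_rot'])
Rd=Ro.from_euler('xyz',[np.pi,0,0.108])
print(np.degrees((Rd*R.inv()).as_rotvec())/5)
go((-39,0,240),(-39,0,180))"
```

```text
t 12.9 locker mm [-37.7   0.6 258.9] rpy [3.139e+00 2.000e-03 1.100e-01] F [ 1.1  0.1 -1.3] w 40.1 q [ 0.09  0.46  1.18 -0.    1.5   1.55]
[ 0.03481651 -0.016669   -0.02620989]
t 12.9 locker mm [-37.7   0.6 258.9] rpy [3.139e+00 2.000e-03 1.100e-01] F [ 1.1  0.1 -1.3] w 40.1 q [ 0.09  0.46  1.18 -0.    1.5   1.55]
(-39, 0, 240) delta mm [ -0.7   1.2 -18.9]
(-39, 0, 180) delta mm [ -0.7   1.2 -78.9]
```

Call:
{"op": "jog_arm", "data": {
  "moves": [
    [[0,1,-35],[0,0,0],40],
    [[0,1,-65],[0,0,0],40],
    [[0,1,-79],[0,0,0],40],
    [[0,1,-79],[0,0,0],5],
    [[0,1,-79],[0,0,0],5]
  ],
  "squeeze": 20
}}

```text
time_s: 13.32
ee_pos: [0.6257, 0.0939, 0.1797]
eef_rot: [3.139, 0.005, 0.117]
force: [0.6, 0.0, 0.5]
grip_width: 0.0303
```

Call:
{"op": "jog_arm", "data": {
  "moves": [
    [[0,0,0],[0,0,0],5],
    [[0,0,0],[0,0,0],5],
    [[0,0,0],[0,0,0],5],
    [[0,0,0],[0,0,0],5],
    [[0,0,0],[0,0,0],5]
  ]
}}

```text
time_s: 13.73
ee_pos: [0.6269, 0.0916, 0.1811]
eef_rot: [3.137, 0.001, 0.113]
force: [5.9, -11.9, -8.1]
grip_width: 0.0113
```

Run:
```python
from h import *
L=[]
o=st(); p=w2l(o["ee_pos"])*1e3
r=np.hypot(45,135); a0=np.arctan2(p[2]+19-120,80-p[0]); print("theta now",a0-np.arctan2(45,135), np.hypot(p[2]+19-120,80-p[0]))
b=None
for th in np.arange(.25,1.43,.07):
    a=np.arctan2(45,135)+th; P=l2w(q,np.array((80-r*np.cos(a),0,120+r*np.sin(a)-19))/1e3)[0]*1e3
    print(round(th,2),(P-o["ee_pos"]*1e3).round(0), None if b is None else (P-b).round(1)); b=P
```

```text
t 13.7333 locker mm [-40.    0.3 181.1] rpy [3.137e+00 1.000e-03 1.130e-01] F [  5.9 -11.9  -8.1] w 11.3 q [ 0.09  0.51  1.29 -0.    1.34  1.55]
theta now 0.26698730143411126 144.27286720250714
0.25 [-0. -0. -3.] None
0.32 [ 0. -6.  5.] [ 0.6 -5.6  8.2]
0.39 [  1. -12.  13.] [ 0.7 -6.2  7.8]
0.46 [  2. -19.  20.] [ 0.7 -6.7  7.3]
0.53 [  3. -26.  27.] [ 0.8 -7.2  6.8]
0.6 [  3. -34.  33.] [ 0.8 -7.7  6.3]
0.67 [  4. -42.  39.] [ 0.9 -8.1  5.7]
0.74 [  5. -50.  44.] [ 0.9 -8.5  5.2]
0.81 [  6. -59.  49.] [ 1.  -8.8  4.5]
0.88 [  7. -68.  53.] [ 1.  -9.1  3.9]
0.95 [  8. -78.  56.] [ 1.  -9.4  3.3]
1.02 [  9. -87.  58.] [ 1.  -9.6  2.6]
1.09 [ 10. -97.  60.] [ 1.1 -9.7  1.9]
1.16 [  11. -107.   62.] [ 1.1 -9.8  1.2]
1.23 [  12. -117.   62.] [ 1.1 -9.9  0.5]
1.3 [  13. -127.   62.] [ 1.1 -9.9 -0.2]
1.37 [  15. -136.   61.] [ 1.1 -9.9 -0.9]
```

Call:
{"op": "jog_arm", "data": {
  "moves": [
    [[0,-4,4],[0,0,0],5],
    [[0,-8,8],[0,0,0],5],
    [[1,-12,13],[0,0,0],5],
    [[1,-15,16],[0,0,0],5],
    [[2,-19,20],[0,0,0],5]
  ]
}}

```text
time_s: 14.15
ee_pos: [0.6287, 0.0762, 0.2022]
eef_rot: [-3.14, -0.001, 0.115]
force: [-2.1, 11.1, 1.1]
grip_width: 0.0114
```

```bash
python3 look.py 10
```

```text
t 14.25 locker mm [-23.8   0.4 203. ] rpy [-3.141e+00 -1.000e-03  1.150e-01] F [-2.1  4.1  5.7] w 11.2 q [0.06 0.49 1.27 0.   1.39 1.52]
```

View pics/side10.png

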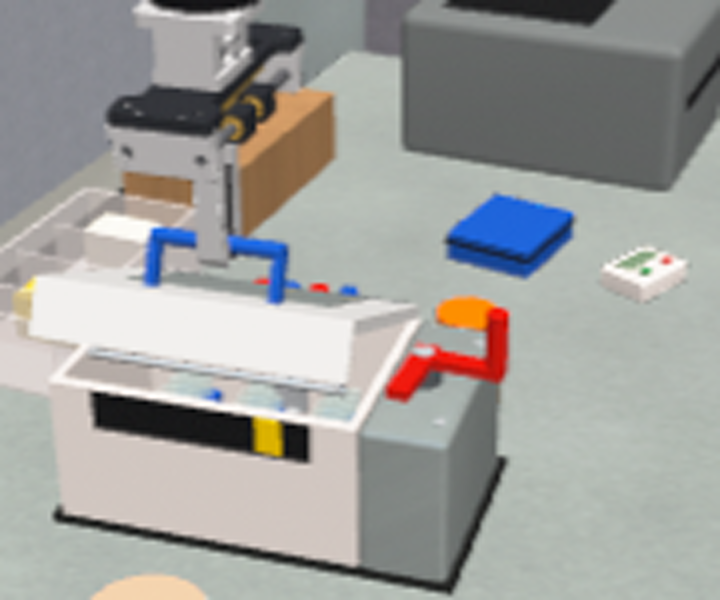

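The lid swings past the catch and now stands near 0.46 rad. Continuing along the arc.

Call:
{"op": "jog_arm", "data": {
  "moves": [
    [[1,-7,7],[0,0,0],5],
    [[1,-15,13],[0,0,0],5],
    [[2,-23,19],[0,0,0],5],
    [[3,-31,24],[0,0,0],5],
    [[4,-40,29],[0,0,0],5]
  ]
}}

```text
time_s: 14.67
ee_pos: [0.6331, 0.0373, 0.2338]
eef_rot: [-3.139, -0.004, 0.117]
force: [-1.8, 15.0, 13.3]
grip_width: 0.0111
```

Run:
```python
from h import *
L=[]
o=st(); p=w2l(o["ee_pos"])*1e3
r=np.hypot(45,135); a0=np.arctan2(p[2]+19-120,80-p[0]); print("theta now",a0-np.arctan2(45,135), np.hypot(p[2]+19-120,80-p[0]))
for th in np.arange(.81,1.5,.07):
    a=np.arctan2(45,135)+th; P=l2w(q,np.array((80-r*np.cos(a),0,120+r*np.sin(a)-19))/1e3)[0]*1e3
    print(round(th,2),(P-o["ee_pos"]*1e3).round(0))
```

```text
t 14.6667 locker mm [ 14.7   0.6 233.8] rpy [-3.139 -0.004  0.117] F [-1.8 15.  13.3] w 11.1 q [-0.    0.47  1.22  0.    1.45  1.45]
theta now 0.7917924461773531 147.9625432478623
0.81 [-0. -5. -4.]
0.88 [  1. -14.  -0.]
0.95 [  2. -23.   3.]
1.02 [  3. -33.   6.]
1.09 [  4. -43.   8.]
1.16 [  5. -52.   9.]
1.23 [  6. -62.  10.]
1.3 [  7. -72.   9.]
1.37 [  8. -82.   9.]
1.44 [  9. -92.   7.]
```

Call:
{"op": "jog_arm", "data": {
  "moves": [
    [[0,-8,0],[0,0,0],5],
    [[1,-15,1],[0,0,0],5],
    [[2,-23,3],[0,0,0],5],
    [[3,-33,5],[0,0,0],5],
    [[4,-43,7],[0,0,0],5]
  ]
}}

```text
time_s: 15.08
ee_pos: [0.6383, -0.0065, 0.2435]
eef_rot: [3.141, -0.01, 0.117]
force: [3.7, 10.0, 22.3]
grip_width: 0.011
```

Call:
{"op": "jog_arm", "data": {
  "moves": [
    [[1,-8,1],[0,0,0],5],
    [[2,-16,1],[0,0,0],5],
    [[2,-24,1],[0,0,0],5],
    [[3,-32,1],[0,0,0],5],
    [[4,-40,0],[0,0,0],5]
  ]
}}

```text
time_s: 15.5
ee_pos: [0.6429, -0.048, 0.2422]
eef_rot: [3.139, -0.01, 0.115]
force: [10.4, 4.1, 16.0]
grip_width: 0.0111
```

```bash
python3 look.py 11
```

```text
t 15.6 locker mm [102.    1.1 241.8] rpy [ 3.138 -0.01   0.114] F [12.  -3.4 16.1] w 11.5 q [-0.13  0.49  1.18 -0.    1.47  1.32]
```

View pics/side11.png

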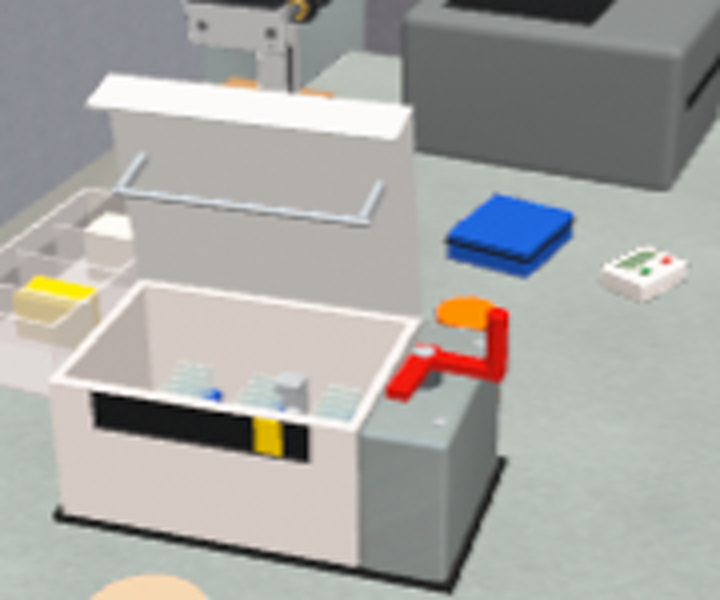

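The lid stands nearly upright, about 1.4 rad, top edge at side-view rows 75–135. Releasing.

Call:
{"op": "jog_arm", "data": {
  "moves": [
    [[0,0,0],[0,0,0],24],
    [[0,0,0],[0,0,0],24],
    [[0,0,0],[0,0,0],24],
    [[0,-2,10],[0,0,0],24],
    [[0,-4,30],[0,0,0],24]
  ]
}}

```text
time_s: 16.02
ee_pos: [0.6396, -0.0522, 0.2656]
eef_rot: [-3.141, 0.006, 0.114]
force: [0.2, 0.0, 0.4]
grip_width: 0.0243
```

Call:
{"op": "jog_arm", "data": {
  "moves": [
    [[0,-2,35],[0,0,0],24],
    [[0,-5,70],[0,0,0],24],
    [[-10,-25,100],[0,0,0],24],
    [[-30,-55,110],[0,0,0],24],
    [[-50,-85,110],[0,0,0],24]
  ]
}}

```text
time_s: 16.43
ee_pos: [0.5902, -0.1378, 0.3807]
eef_rot: [3.139, -0.003, 0.116]
force: [1.2, -0.3, -0.5]
grip_width: 0.0239
```

Call:
{"op": "jog_arm", "data": {
  "moves": [
    [[-20,-30,0],[0,0,0],24],
    [[-40,-60,0],[0,0,0],24],
    [[-60,-90,0],[0,0,0],24],
    [[-80,-120,0],[0,0,0],24],
    [[-80,-120,0],[0,0,0],24]
  ]
}}

```text
time_s: 16.85
ee_pos: [0.5074, -0.2615, 0.3781]
eef_rot: [3.14, 0.001, 0.109]
force: [-0.2, -0.1, 0.7]
grip_width: 0.0239
```

Run:
```python
from h import *
from station import eyes
st()
cs,ct=eyes.camera("side"),eyes.camera("top")
for n,c in(("side",cs),("top",ct)): cv2.imwrite(f"pics/{n}12.png",c["frame"][:,:,::-1])
cv2.imwrite("pics/side12z.png",cv2.resize(cs["frame"][120:270,170:350,::-1],None,fx=4,fy=4,interpolation=2))
for th in (1.1,1.2,1.3,1.4,1.5):
    f=np.array([-np.cos(th),0,np.sin(th)]);n=np.array([np.sin(th),0,np.cos(th)])
    b=np.array([80,0,120])
    P=[b+176*f-31*n+[0,s*112,0] for s in(1,-1)]+[b+176*f+10*n+[0,-112,0]]
    print(th,((proj(cs,l2w(q,np.array(P)/1e3))-[170,120])*4).round(0).tolist())
```

```text
t 16.85 locker mm [ 298.2 -156.6  378.1] rpy [3.14e+00 1.00e-03 1.09e-01] F [-0.2 -0.1  0.7] w 23.9 q [-0.54  0.29  1.14 -0.    1.71  0.92]
1.1 [[60.0, 160.0], [375.0, 200.0], [392.0, 152.0]]
1.2 [[68.0, 138.0], [382.0, 177.0], [399.0, 134.0]]
1.3 [[77.0, 118.0], [389.0, 155.0], [406.0, 118.0]]
1.4 [[87.0, 100.0], [396.0, 136.0], [413.0, 104.0]]
1.5 [[97.0, 85.0], [403.0, 119.0], [420.0, 94.0]]
```

View pics/side12z.png

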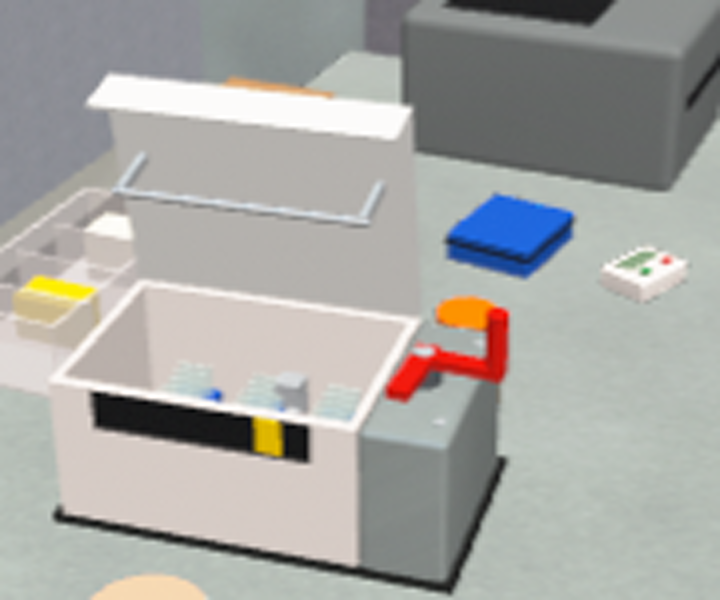

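View pics/top12.png

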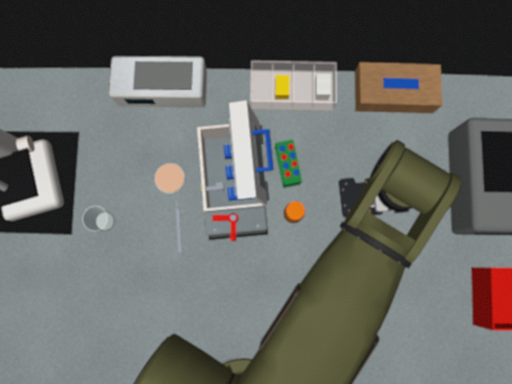

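The lid's front corner at (88,105) in the zoomed side view matches the model at about 1.4 rad. It is unchanged since release, and the latch, jar and rack are in place. Handing in.

```bash
python3 -c "
from station import ctrl
print(ctrl.hand_in())"
```

```text
the job is handed in; nothing more can be done
None
```

The locker is open and I've handed the job in at about 17 s of the 72 s allowed; no verdict was reported.

- **Latch:** I pushed the red peg round with closed fingers to about 1.5 rad. It was still there in the last pictures.
- **First lift:** I raised the lid by its handle to about 0.26 rad, then let go. It stayed up by itself.
- **Catch:** The camera showed the yellow paddle at about locker y = -51 mm. I pushed it in with the tool tilted 45°. It moved at about 3 N and stopped hard at 18 N, and a picture afterwards showed it in.
- **Opening:** I regripped the handle and swung the lid along its arc to about 1.4 rad, then released it and drew the arm well clear.

In the last pictures the lid matches the model at about 1.4 rad and did not move after release. The force on the tool reads about zero. The bystanders visible there look unmoved, though the arm hides the slide box and timer in the final top view (they show in place in the side view). I judged all angles from camera images and tool positions, because the joint values can't be read directly. No check failed; the largest disagreement was about 5 mm between the tool's position and the ideal handle arc during the swing, probably slip in the pads.

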